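# Turn the garnished dish at the pass

## Robot

A 6-joint arm with a two-finger parallel gripper is mounted at the origin on the work surface. World frame = base frame: x ahead of the robot, y to its left, z up, the work surface at z = 0. Lengths are in m, angles in rad, forces in N, time in s.
With the tool pointing down it reaches from about 0.2 to 0.875 m from the base axis. Payload 3.4 kg.
Tool frame: the origin (TCP) lies between the finger pads; the fingertips stand 25 mm ahead of it and the grasp point (between the pads) lies 6 mm ahead of it (r.nose_length is the z of the fingertips in the tool frame, in m); z points along the fingers, y is the line along which they close (so a half turn about z gives the same grasp; the last joint's range is limited). The gripper opens to 94 mm and grips with 3 to 60 N. Pads are 16 mm wide; open, the fingers measure 119 mm over their backs; the gripper's body (75 mm by 177 mm) begins 78 mm behind the grasp point.
Start: joints at [0.996, 0.276, 1.505, -0, 1.361, -0.121], TCP at [0.252, 0.517, 0.208] pointing down, gripper open.
Joint ranges: [-2.89, 2.89], [-0.75, 2.08], [0.22, 2.7], [-1.18, 4.32], [0.11, 2.71], [-2.7, 2.7]. Speed limits (rad/s): [2.57, 2.57, 3.14, 3.14, 3.14, 3.14].

## Interface

Orientations are given as a unit quaternion [w, x, y, z].
In Python, from plant import r, gripper_to, inverse_kinematics, vision, models, telemetry gives the robot as it stands. Calls block until the motion is done:
- r.move_to(position, orientation): joint-space move of the TCP to a pose.
- r.move_l(position, rot=None, vel=0.15, guard=None): straight line of the TCP; rot=None keeps the orientation; vel is the mean speed in m/s. With guard (N) it stops when the force on the tool has changed by that much, and returns True; else False.
- r.movej(angles): joint-space move.
- gripper_to(opening, f_grip=None): finger opening in m; f_grip is the grip in N (None keeps the last); returns when the fingers have stopped.
- r.hold(seconds).
- inverse_kinematics(position, orientation): joint angles nearest the present ones, or None.
- vision.snapshot(name): name is "scene" or "top"; returns the picture (480x640x3 uint8, red, green, blue); there is no depth.
- vision.get_calibration(name): a dict with "fx", "fy", "cx", "cy" (pixels), "position" and "orientation" of the camera in the world. Camera axes: x right, y down, z forward; pixel columns grow to the right and rows downward; lengths in m; the calibration is good to about 2 mm. A picture is of the moment at which its call begins. get_calibration takes no time and is no camera call.
A pose or a line that the arm cannot do raises r.PlanningError and nothing moves.
- r.sign_off(): hands the job in; it is judged then, once.
Trained networks look in the newest picture that a camera, given by its name, has taken for a name from the list of things; names that differ only in an ending like _2 or _b are one class to them, and where a whole thing is asked for, a point or a joint stands for the part that bears it (a point fixed in the world has none). Each returns a list of dicts, best first, with "score" (0 to 1); they miss things now and then, are a little off and sometimes report something else, mostly with a low value. They report only what shows in the picture. A call takes as long as a camera call.
- models.boxes_of(thing, camera): "at" ([x, y, z] in m, in world coordinates, good to about 4 mm: the middle of the surface that is visible of it).
- models.regions_of(thing, camera): "pixels" (480x640 bool, what is visible of it).
- models.mark_of(thing, camera): "at" ([x, y, z] in m, in world coordinates, good to about 4 mm: a listed point, or the origin of a listed thing).
Readings, each from a call of its own:
- telemetry.current_t(): time.
- telemetry.current_joints(): joint angles.
- telemetry.current_dq(): joint speeds.
- telemetry.current_joint_efforts(): joint torques, N m.
- telemetry.current_ee_pos(): TCP position.
- telemetry.current_tool_rot(): TCP orientation.
- telemetry.current_wrist_force(): force on the tool from outside, world axes, zero at the start.
- telemetry.current_torque(): the same for the moment, N m.
- telemetry.current_opening(): finger opening in m.
- telemetry.current_finger_force(): force on a finger pad.
Only numpy, scipy, OpenCV 4.12 (cv2) and the standard library are available. Lean on these libraries where they do the work, as an engineer would, in place of code of your own. Each camera call takes 0.05 s, during which the arm holds its last target. There are 200 camera calls.

## Task

First clear the pepper mill out of the way: stand it upright on the round cork coaster and let go of it. Then lift the white dish by its hoop straight up off the serving board and, only once it is in the air, turn it a quarter turn so that its blue tab points squarely at the board's blue-striped edge, keeping the dish level and the loose cherry tomato in the middle all the time. Finish still holding the dish by its hoop, level and steady, with its foot about 10 cm above the middle of the board; leave the jar, the bowl and the pumpkin alone.

Things in the scene. Friction and masses are not known exactly. Their poses are not given: they have to be found in the camera images.
- mill_center (a point): Dark wooden pepper mill, 192 mm tall, about 0.25 kg, standing on the serving board where the dish's tab would sweep. The point is on its axis, 95 mm above its underside; z is up along it. Grip it where it is a plain cylinder 44 mm across, 105 to 165 mm above its underside; its foot is 52 mm across.
- coaster: Fixed round cork coaster on the table, 110 mm across and 6 mm thick, left or right of the board; origin at the centre of its underside, on the table.
- board: Fixed wooden serving board, 280 mm (its x) by 360 mm (its y), 15 mm thick; origin at the centre of its underside, on the table; z up. A blue stripe is inlaid along the edge on its +y side, parallel to its x axis, 165 mm from the centre.
- dish_grip (a point): Middle of the level top bar of the dish's square steel hoop, straight above the dish's centre, 134 mm above the underside of its foot. The bar runs along y (144 mm), 12 mm wide (x) and high (z), on legs 69 mm out at +y and -y. x points to the blue tab, z up. White shallow dish, 156 mm across, rim 36 mm high, 0.45 kg, standing on the board.
- dish_tab (a point): Blue tab on the dish's rim, 30 mm wide, reaching 117 mm out from the dish's centre; the point is 105 mm from the centre, 32 mm above the dish's underside. At the start it points roughly along the board's +x: the turn to the striped +y edge is anticlockwise seen from above. Axes as the dish's.
- dish_well (a point): The middle of the dish's inner floor, 15 mm above its underside, where the tomato belongs: a flat about 30 mm across, from which the dish rises at 15 degrees, then from 50 mm radius at 30 degrees. Axes as the dish's.
- tomato_center (a point): Red cherry tomato, a ball 30 mm across, 18 g, lying loose in the dish and free to roll; the point is its centre.
- jar: Closed amber glass jar with a red lid, 68 mm across and 100 mm high, on the side of the board where the coaster is not; origin at the centre of its underside. Leave alone.
- bowl: Steel bowl, 120 mm across and 55 mm high, beyond the board on the right; origin at the centre of its underside. Leave alone.
- pumpkin: Small orange pumpkin half, 124 mm across and 80 mm high with its stalk, beyond the board on the left; origin at the centre of its underside. Leave alone.

How it is judged:
On the way, in this order (a step that is already met when the one before it is completed fails the run):
1. the pepper mill stands upright on the cork coaster, let go, while the dish is still on the board (horizontal distance between mill_center and coaster below 0.035 m and height (world z) of mill_center below 0.106 m and angle between mill_center's own z axis and vertical below 0.1 rad and contact force between the fingers and mill below 0.1 N and distance of dish_well from where it was at the start of the episode below 0.03 m), for 0.2 s.
2. the dish is lifted clear of the board by the gripper, not yet turned, tomato in the middle (height (world z) of dish_grip above 0.179 m and contact force between the fingers and dish above 0.5 N and angle between the x axis of dish_grip and the y axis of board, either way round above 0.8 rad and horizontal distance between tomato_center and dish_well below 0.025 m), for 0.1 s.
At the end, for the whole second after the job is handed in: Dish held by the gripper, foot 60-150 mm above the board, centre within 50 mm of its centre, tab facing the striped edge within 0.17 rad, tilt under 0.1 rad, under 40 mm/s, tomato within 20 mm of the centre; mill upright on the coaster within 35 mm of its centre, untouched (height (world z) of dish_grip between 0.209 and 0.299 m and horizontal distance between dish_well and board below 0.05 m and angle between the x axis of dish_grip and the y axis of board, either way round below 0.17 rad and y of dish_tab in the frame of board above 0.03 m and angle between each of dish_grip, mill_center's own z axis and vertical below 0.1 rad and horizontal distance between tomato_center and dish_well below 0.02 m and distance between tomato_center and dish_well below 0.035 m and linear speed of dish below 0.04 m/s and contact force between the fingers and dish above 0.5 N and horizontal distance between mill_center and coaster below 0.035 m and height (world z) of mill_center below 0.106 m and contact force between the fingers and mill below 0.1 N); the arm keeps its last pose, push and grip.
It fails at once if the tomato rolls out of the middle of the dish (over 35 mm from its centre) (horizontal distance between tomato_center and dish_well above 0.035 m).
It fails at once if the dish is tipped by more than 0.25 rad (angle between dish_grip's own z axis and vertical above 0.25 rad).
It fails at once if the dish is turned while it is still on the board (more than about 0.5 rad) (height (world z) of dish_grip below 0.159 m and angle between the x axis of dish_grip and the y axis of board, either way round below 0.85 rad).
It fails at once if the jar, the bowl or the pumpkin is disturbed (moved over 20 mm) (distance of any of jar, bowl, pumpkin from where it was at the start of the episode above 0.02 m).
It fails at once if the mill is knocked over (angle between mill_center's own z axis and vertical above 0.6 rad).
It also fails if it takes over 64 s, if anything falls off the work surface, if the arm or the gripper's body presses on something with over 40 N, if the wrist force passes 120 N, or if a joint passes its speed limit or range.

## Working session

There is one attempt and no reset: what is moved stays moved. The work goes in short steps, each a Python script; the robot and the scene stay as the last script left them, time stands still between calls to the robot, and variables do not carry over. Pictures are saved under pics/ and viewed, at most 10 in all, crops included, and the job is handed in when it is done.

```bash
mkdir -p pics; python3 - <<'E'
from plant import r, vision, models, telemetry
import cv2,numpy as np
for c in ("scene","top"):
    im=vision.snapshot(c); cv2.imwrite(f"pics/a_{c}.png",im[:,:,::-1])
    print(c,{k:np.round(v,3).tolist() for k,v in vision.get_calibration(c).items()})
    for t in "mill_center coaster board dish_grip dish_tab dish_well tomato_center jar bowl pumpkin".split():
        print(t,[(np.round(d["at"],3).tolist(),round(d["score"],2)) for d in models.mark_of(t,c)[:2]])
print(telemetry.current_tool_rot(),telemetry.current_t(),r.nose_length)
E
```

```text
scene {'fx': 476.358, 'fy': 476.358, 'cx': 315.563, 'cy': 229.878, 'position': [1.316, -0.096, 0.642], 'orientation': [-0.345, 0.666, 0.588, -0.303]}
mill_center [([0.536, 0.115, 0.114], 0.66)]
coaster [([0.463, 0.35, 0.0], 0.82), ([0.58, -0.024, 0.146], 0.36)]
board [([0.562, -0.017, 0.002], 0.88)]
dish_grip [([0.578, -0.024, 0.15], 0.94)]
dish_tab [([0.675, 0.016, 0.047], 0.89)]
dish_well [([0.577, -0.022, 0.031], 0.8)]
tomato_center [([0.573, -0.026, 0.044], 0.62), ([0.467, 0.348, -0.002], 0.26)]
jar []
bowl [([0.71, -0.302, -0.002], 0.8)]
pumpkin [([0.722, 0.297, -0.002], 0.68), ([0.578, -0.019, 0.028], 0.64)]
top {'fx': 486.356, 'fy': 486.356, 'cx': 311.813, 'cy': 242.671, 'position': [0.427, -0.016, 0.947], 'orientation': [-0.082, 0.753, -0.649, 0.073]}
mill_center [([0.539, 0.112, 0.113], 0.89)]
coaster [([0.469, 0.346, 0.002], 0.96)]
board []
dish_grip [([0.576, -0.024, 0.154], 0.97)]
dish_tab [([0.676, 0.018, 0.044], 0.97)]
dish_well [([0.575, -0.024, 0.032], 0.85)]
tomato_center [([0.571, -0.029, 0.041], 0.66)]
jar [([0.465, -0.32, -0.0], 0.6)]
bowl [([0.709, -0.301, -0.001], 0.9)]
pumpkin [([0.722, 0.292, -0.001], 0.88)]
[7.36598885e-06 2.24957745e-01 9.74368520e-01 2.92541339e-05] 1.1 0.025
```

View pics/a_top.png

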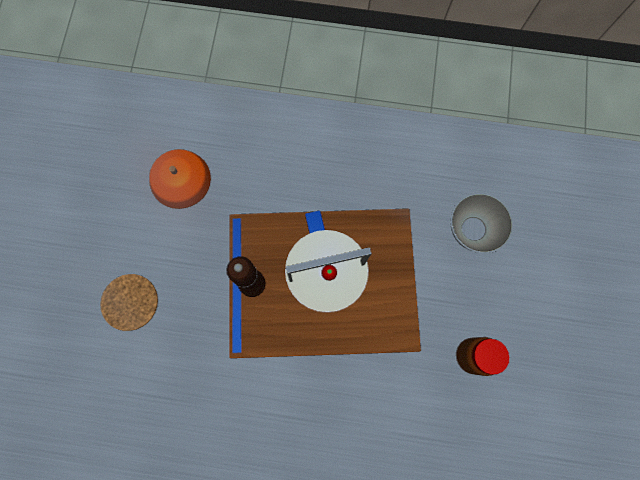

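View pics/a_scene.png

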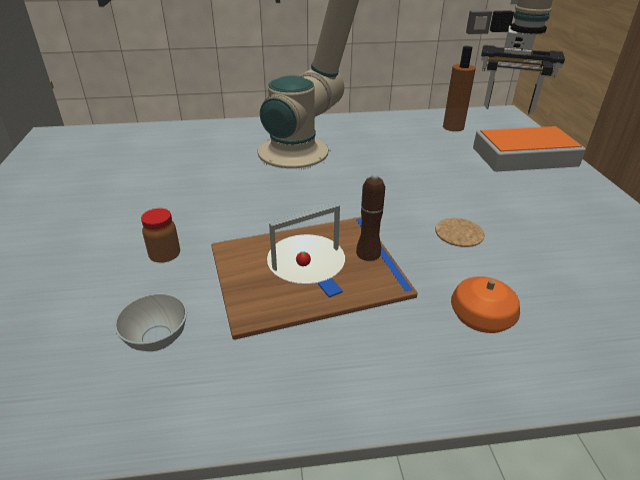

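The networks agree with the pictures. In the top view the mill is at about (245,275), the coaster at (129,302), the dish at (327,270) with its tab up at (315,221), and the stripe is on the board's left edge. The scene view shows the same layout with all objects standing. Next I refine the yaws and pick up the mill.

```bash
cat > h.py <<'E'
import numpy as np, cv2
from plant import r, gripper_to, inverse_kinematics, vision, models, telemetry
from scipy.spatial.transform import Rotation as R
def q(phi):  # tool down, fingers close along (cos phi, sin phi)
    a=(phi+np.pi/2)/2; return np.array([0,np.cos(a),np.sin(a),0])
def px(cam,uv,z):  # pixels -> world on plane z
    c=vision.get_calibration(cam); o=c["orientation"]; Q=R.from_quat([o[1],o[2],o[3],o[0]])
    uv=np.atleast_2d(uv).astype(float)
    d=Q.apply(np.c_[(uv[:,0]-c["cx"])/c["fx"],(uv[:,1]-c["cy"])/c["fy"],np.ones(len(uv))])
    p=np.array(c["position"]); return p+d*((z-p[2])/d[:,2])[:,None]
def marks(things,cams=("scene","top")):
    out={t:[] for t in things}
    for c in cams:
        vision.snapshot(c)
        for t in things:
            d=models.mark_of(t,c)
            if d and d[0]["score"]>.5: out[t].append(np.array(d[0]["at"]))
    return {t:np.mean(v,0) if v else None for t,v in out.items()}
E
python3 - <<'E'
from h import *
C=px("top",[(230,214),(410,209),(420,350),(230,357)],.015)
print("board c",C.mean(0).round(3))
for i,j in ((1,0),(2,3),(3,0),(2,1)):
    d=C[j]-C[i]; print(np.linalg.norm(d).round(3),np.arctan2(d[1],d[0]).round(3))
vision.snapshot("top"); 
print("board top",[(np.round(d["at"],3),d["score"]) for d in models.regions_of("board","top")and models.boxes_of("board","top")])
m=max(models.regions_of("board","top"),key=lambda d:d["score"])["pixels"]
v,u=np.nonzero(m); W=px("top",np.c_[u,v],.015)[:,:2]
print("rect",cv2.minAreaRect((W*1000).astype(np.float32)))
B=px("top",[(286,268),(370,251)],.152); print("bar",B.round(3),B.mean(0).round(3)); d=B[0]-B[1]; print(np.linalg.norm(d),np.arctan2(d[1],d[0])-np.pi/2)
for phi in (.39,.39-np.pi,.39+np.pi,1.4,1.57,1.57+.0,1.57-np.pi,1.57+np.pi):
  for p in ([.538,.113,.156],[.576,-.024,.25],[.466,.348,.15]):
    s=inverse_kinematics(p,q(phi)); print(round(phi,2),None if s is None else np.round(s,2)[[0,5]],end=' ')
  print()
E
```

```text
board c [ 0.563 -0.02   0.015]
0.359 1.748
0.355 1.754
0.277 0.183
0.275 0.171
board top [(array([ 0.529, -0.034,  0.016]), 0.66)]
rect ((562.8433837890625, -18.909423828125), (281.3503723144531, 360.3488464355469), 10.020541191101074)
bar [[ 0.554  0.043  0.152]
 [ 0.603 -0.091  0.152]] [ 0.579 -0.024  0.152]
0.1427681035324894 0.3500953559939064
0.39 [ 0.08 -0.31] 0.39 [-0.16 -0.55] 0.39 [0.52 0.13] 
-2.75 None -2.75 [-0.16  2.59] -2.75 None 
3.53 None 3.53 [-0.16  2.59] 3.53 None 
1.4 [ 0.08 -1.32] 1.4 [-0.16 -1.56] 1.4 [ 0.52 -0.88] 
1.57 [ 0.08 -1.49] 1.57 [-0.16 -1.73] 1.57 [ 0.52 -1.05] 
1.57 [ 0.08 -1.49] 1.57 [-0.16 -1.73] 1.57 [ 0.52 -1.05] 
-1.57 [0.08 1.65] -1.57 [-0.16  1.41] -1.57 [0.52 2.09] 
4.71 [0.08 1.65] 4.71 [-0.16  1.41] 4.71 [0.52 2.09]
```

```bash
python3 - <<'E'
from h import *
o=q(.36); gripper_to(.094)
r.move_l([.252,.517,.30])
r.move_to([.538,.1135,.30],o)
r.move_l([.538,.1135,.156],vel=.12)
gripper_to(.03,25)
print(telemetry.current_opening(),telemetry.current_finger_force(),telemetry.current_ee_pos())
r.move_l([.538,.1135,.25],vel=.1)
r.hold(.1)
print(telemetry.current_opening(),telemetry.current_finger_force(),telemetry.current_wrist_force())
r.move_l([.466,.348,.25],vel=.12)
r.move_l([.466,.348,.16],vel=.08); r.hold(.3)
print(marks(["mill_center","coaster","dish_well","tomato_center"]),telemetry.current_t())
cv2.imwrite("pics/b.png",vision.snapshot("scene")[:,:,::-1])
E
```

```text
0.04365980825176317 24.99520979891713 [0.53786591 0.11344659 0.15595361]
0.04346579618193105 24.991604709293824 [-0.44895523 -0.32715928 -1.42914924]
{'mill_center': array([0.4677 , 0.35135, 0.115  ]), 'coaster': array([4.6550e-01, 3.4455e-01, 1.0000e-04]), 'dish_well': array([ 0.5785, -0.0232,  0.0287]), 'tomato_center': array([ 0.57205, -0.02705,  0.04345])} 11.7167
```

View pics/b.png

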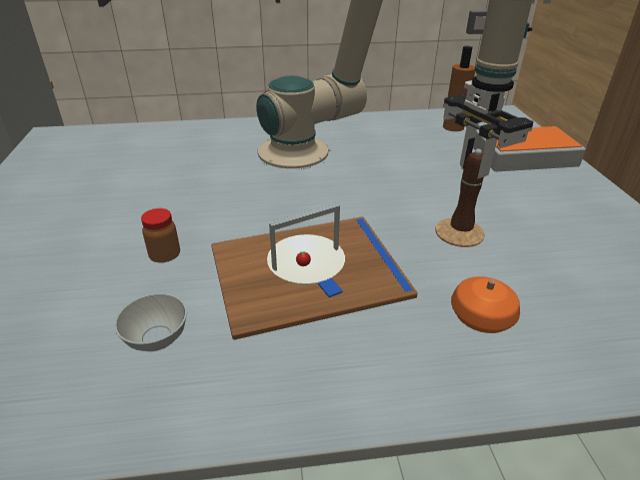

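The picture shows the mill held just above the coaster at (460,232). The dish and tomato are undisturbed. Next I lower the mill, release it and measure the dish.

```bash
python3 - <<'E'
from h import *
r.move_l([.465,.344,.16],vel=.05)
print(r.move_l([.465,.344,.143],vel=.03,guard=5),telemetry.current_ee_pos()[2])
gripper_to(.094); r.hold(.3)
r.move_l([.465,.344,.29],vel=.12)
r.move_l([.40,.20,.32],vel=.2)
M=marks(["mill_center","coaster","dish_well","dish_tab","dish_grip","tomato_center"])
for k,v in M.items(): print(k,np.round(v,3))
d=M["dish_tab"]-M["dish_well"]; print(np.arctan2(d[1],d[0]),telemetry.current_t())
a=vision.snapshot("scene"); b=vision.snapshot("top")
v,u=np.nonzero(models.regions_of("dish_tab","top")[0]["pixels"]); 
cv2.imwrite("pics/c.png",np.hstack([a[150:350,200:550],b[180:380,60:410]])[:,:,::-1])
E
```

```text
True 0.1466710765491138
mill_center [0.468 0.35  0.106]
coaster [0.464 0.346 0.   ]
dish_well [ 0.577 -0.02   0.03 ]
dish_tab [0.677 0.015 0.044]
dish_grip [ 0.578 -0.024  0.152]
tomato_center [ 0.573 -0.028  0.044]
0.3339814480475663 16.6917
```

View pics/c.png

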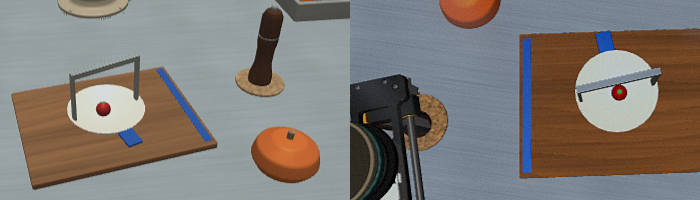

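The mill stands upright on the coaster, at about (262,85) in the left crop, and the dish, its bar and the tomato look unchanged. I take the dish yaw as about 0.355 rad. Next I grip the bar and lift.

```bash
python3 - <<'E'
from h import *
o=q(.355); gripper_to(.05)
r.move_to([.577,-.024,.26],o)
r.move_l([.577,-.024,.155],vel=.08)
print(telemetry.current_ee_pos(),telemetry.current_t())
gripper_to(.008,20); gripper_to(.008,35)
print(telemetry.current_opening(),telemetry.current_finger_force(),telemetry.current_wrist_force())
r.move_l([.577,-.024,.170],vel=.015)
r.move_l([.577,-.024,.225],vel=.03); r.hold(.3)
print(telemetry.current_opening(),telemetry.current_finger_force(),telemetry.current_wrist_force(),telemetry.current_t())
M=marks(["mill_center","dish_well","dish_tab","dish_grip","tomato_center"])
for k,v in M.items(): print(k,None if v is None else np.round(v,3))
cv2.imwrite("pics/d.png",vision.snapshot("scene")[:,:,::-1])
E
```

```text
[ 0.57745101 -0.02407553  0.15560523] 20.25
0.011132356741514962 34.98167395591736 [ 1.42859546 -0.59289892 -0.68904931]
0.01086386314666051 34.97747361660004 [ 0.19944801  0.26221047 -4.6594099 ] 24.5833
mill_center [0.464 0.348 0.103]
dish_well [ 0.576 -0.025  0.102]
dish_tab [0.677 0.013 0.114]
dish_grip [ 0.578 -0.025  0.22 ]
tomato_center [ 0.574 -0.027  0.11 ]
```

View pics/d.png

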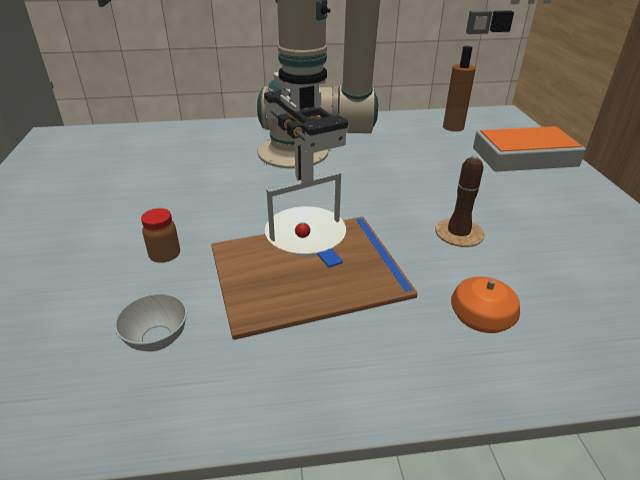

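The dish hangs level with the tomato at about (303,230), near its middle, and the mill still stands. Now I turn it slowly while drifting to the board centre at the final height.

```bash
python3 - <<'E'
from h import *
t=telemetry.current_t()
r.move_l([.563,-.019,.255],rot=q(1.746),vel=.005); r.hold(1)
print(telemetry.current_t()-t,telemetry.current_t(),telemetry.current_ee_pos(),telemetry.current_opening(),telemetry.current_finger_force())
M=marks(["mill_center","dish_well","dish_tab","dish_grip","tomato_center","board"])
for k,v in M.items(): print(k,None if v is None else np.round(v,3))
d=M["dish_tab"]-M["dish_grip"]; print(np.arctan2(d[1],d[0]))
cv2.imwrite("pics/e.png",vision.snapshot("scene")[:,:,::-1])
E
```

```text
7.850000000000001 33.0833 [ 0.56301635 -0.0190135   0.25499782] 0.010852601166619331 34.97753620147705
mill_center [0.466 0.348 0.103]
dish_well [ 0.562 -0.019  0.13 ]
dish_tab [0.546 0.087 0.146]
dish_grip [ 0.564 -0.021  0.251]
tomato_center None
board [ 0.562 -0.017 -0.   ]
1.7323292007582791
```

View pics/e.png

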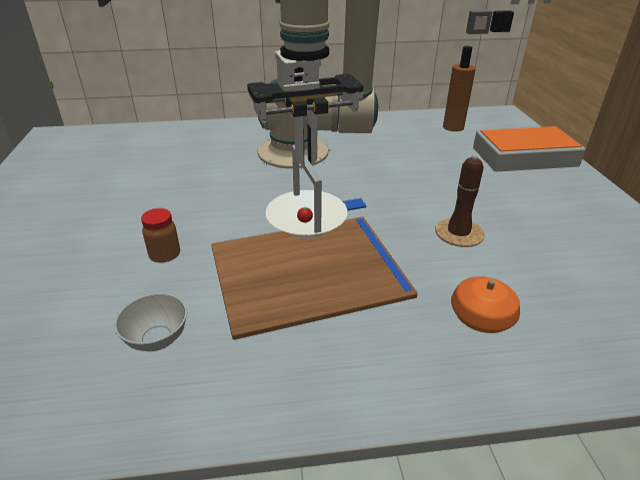

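The dish is level and its tab points at the striped edge (1.73 rad against a target of 1.746). The tomato is at about (305,214), almost exactly the dish's middle, and the mill stands on the coaster. I'm handing in.

```bash
python3 - <<'E'
from h import *
print(px("scene",(305,214),.145), telemetry.current_dq().round(4) if hasattr(telemetry.current_dq(),'round') else telemetry.current_dq())
print(r.sign_off())
E
```

```text
[[ 0.56693675 -0.02096137  0.145     ]] [-0.0002  0.0012  0.0009 -0.0008 -0.0012 -0.0006]
the job is handed in; nothing more can be done
None
```

The job is handed in, with no verdict returned: the mill stands on the coaster, and the dish is held level about 10 cm above the board's centre with its tab at the striped edge (within about 0.02 rad by my measurement) and the tomato about 5 mm from its middle.

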